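# Set the vent door's stay one hole wider

### The arm

A 6-joint arm with a two-finger parallel gripper is mounted at the origin on the work surface. World frame = base frame: x ahead of the robot, y to its left, z up, the work surface at z = 0. Lengths are in m, angles in rad, forces in N, time in s.
With the tool pointing down it reaches from about 0.3 to 0.85 m from the base axis. Payload 5.4 kg.
Tool frame: the origin (TCP) lies on the centre line of the jaws, within the pads' length; the fingertips stand 17 mm ahead of it and the grasp point (between the pads) lies 2 mm behind it; x points along the fingers, z is the direction in which the jaws open and shut, and the axes are right-handed (so a half turn about x gives the same grasp; the last joint's range is limited). The gripper opens to 85 mm and grips with 20 to 120 N. Pads are 22 mm wide; open, the fingers measure 114 mm over their backs; the gripper's body (76 mm by 85 mm) begins 54 mm behind the grasp point. The pads swing forward as they close: fully open they stand 13 mm farther back than shut.
Start: joints at [-1.524, 0.158, 1.597, -0, 1.386, -0.21], TCP at [0.146, -0.556, 0.248] pointing down, gripper open.
Joint ranges: [-2.91, 2.91], [-0.94, 2.29], [0.18, 2.7], [-1.29, 4.43], [0.17, 2.64], [-3, 3]. Speed limits (rad/s): [2.57, 2.57, 3.14, 3.14, 3.14, 3.14].

### API

Orientations are given as a unit quaternion [w, x, y, z].
In Python, from rig import arm gives the robot as it stands.
- The arm moves only by the tool jog_arm, never from a script. Its argument "steps" is a list of rows, each an object with "dp": the shift along the tool's x, y, z in units of 30 cm (1.0 is 30 cm), a list of three; "spin": the turn about the tool's x in units of pi/2 rad (1.0 is pi/2 rad). A call has 1 to 12 rows; each row shifts and turns the commanded pose from where the row before left it, along the tool's axes as they then stand; what a row does not reach is not made up. A row lasts 1/8 s, in which the tool goes at most 62.5 mm and 10.7 degrees, less where a joint would pass 70% of its speed; a pose out of reach is approached as far as the arm can. A call with a number of a shift or a turn outside -1 to 1 is refused whole. A call with a gripper value outside its range is refused whole. "hand" is the closure, from 0 (fully open) to 1 (shut), set as the call begins (left out, the last holds). The fingers move at their own pace and stop on an object; "grip_force" is the grip in N (left out, the last holds). Time passes only in rows, so rows that do not move let the fingers close. It gives the time, the measured TCP pose, the force and the opening at its end, in the units of the state.
- arm.get_obs(): the state, without advancing time (a new reading comes with each control period).
- arm.camera(name): name is "scene" or "side" or "wrist"; returns the picture (400x640x3 uint8, red, green, blue); there is no depth.
- arm.camera_info(name): a dict with "fx", "fy", "cx", "cy" (pixels), "k1" (the pictures are not rectified: a ray, as slopes to the right and down, at radius r is drawn at 1 + k1 r^2 times it, then the intrinsics apply), "camera_from_world" (4x4, takes a point from world to camera coordinates). Camera axes: x right, y up, looking along -z (the intrinsics and any distortion apply to the point x, -y, -z); pixel columns grow to the right and rows downward; lengths in m; the calibration is good to about 2 mm. A picture is of the moment at which its call begins: read the wrist's pose just before it. camera_info takes no time and is no camera call; for the wrist camera it gives the pose at the moment of the call.
- arm.finish_job(): hands the job in, once; it reports no verdict.
The state is a dict: "t": time; "joint_pos": joint angles; "joint_vel": joint speeds; "joint_efforts": joint torques, N m; "tool_pos": TCP position; "tcp_rot": TCP orientation; "wrist_force": force on the tool from outside, world axes, zero at the start; "ft_torque": the same for the moment, N m; "width": finger opening in m.
Only numpy, scipy, OpenCV 4.12 (cv2) and the standard library are available. Lean on these libraries where they do the work, as an engineer would, in place of code of your own. Each camera call takes 0.05 s, during which the arm holds its last target.

### The job

The onion box's little vent door is held almost shut by the flat metal stay lying on the box's top, which sits over the upright pin by the hole nearest the door. Lift the stay by its knob until it is off the pin, push the door open with it, and drop the stay's middle hole over the pin so that the stay lies flat again; then let go.

Things in the scene. Friction and masses are not known exactly. Their poses are not given: they have to be found in the camera images.
- stay: Plain steel strip 261 x 38 x 4 mm, flat on a wooden box's top, with a knob. Three 24 mm holes 45 mm apart. Origin: centre of the MIDDLE hole, underside. x runs from door to knob, z up. Hole nearest the door x = -45 mm (on the pin at the start), knob axis x = +80 mm, pivot to the door x = -145 mm, z = 2 mm (turns freely every way, cannot come off). The shorter loose strip without knob is a spare.
- stay_knob (a point): Centre of the top of the stay's black knob: upright round post, 16 mm diameter, 40 mm tall above the strip. Grasp it from above, fingers closing across the strip. To clear the pin it must rise at least 27 mm, better 35 to 40; the strip then slopes about 10 degrees about its pivot, and the knob turns between the fingers.
- pin_top (a point): Top of the fixed steel pin, 8 mm diameter, 12 mm tall, on the box's top (90 mm above the table; box 240 deep x 260 wide). Axes are the box's: x from the door to the back (the stay lies along it at the start), y left, z up. From here the door's upright hinge axis is at x = -100, y = +170 mm; the stay's pivot is 170 mm from that axis, at x = -100, y = 0 when the door is at 0.
- vent_door (a joint): Opening angle of the vent door, rad: 0 at the start (8 mm gap), growing as its free edge, with the stay's pivot, swings away from the box towards the box's -x. About 0.26 with the middle hole on the pin, 0.56 with the third. Moves easily and stays where left.

How it is judged:
By the outcome, as a careful person would: the job done as asked, in the order asked, and still so for the second after the job is handed in, with the robot touching nothing.
It also fails if it takes over 32 s, if anything falls off the work surface, if the arm or the gripper's body presses on something with over 40 N, if the wrist force passes 120 N, or if a joint passes its speed limit or range.

## Working session

There is one attempt and no reset: what is moved stays moved. The work goes in short steps, Python scripts to look and compute and a tool call to move; the robot and the scene stay as the last step left them, time stands still between calls to the robot, and variables do not carry over. Pictures are saved under pics/ and viewed, and the job is handed in when it is done.

Besides the shell and the picture viewer there is one more tool, called after "Call:" by a JSON object that holds its "api" and its "payload". jog_arm: Moves the arm, as the interface text tells. Its arguments: {"type":"object","properties":{"steps":{"type":"array","items":{"type":"object","properties":{"dp":{"type":"array","items":{"type":"number"}},"spin":{"type":"number"}}}},"hand":{"type":"number"},"grip_force":{"type":"number"}},"required":["steps"]}

```bash
ls; mkdir -p pics
python3 - <<'E'
from rig import arm
import cv2,json
o=arm.get_obs();print(o)
for n in["scene","side","wrist"]:
    print(n,arm.camera_info(n))
    cv2.imwrite(f"pics/{n}0.png",cv2.cvtColor(arm.camera(n),cv2.COLOR_RGB2BGR))
E
```

```text
pics
{'t': 0.0, 'joint_pos': array([-1.52409557e+00,  1.59058028e-01,  1.59824292e+00,  3.41279484e-06,
        1.38619677e+00, -2.10111255e-01]), 'joint_vel': array([ 0.00091191, -0.00218648,  0.00054209,  0.000171  , -0.00106778,
       -0.00139758]), 'joint_efforts': array([ 1.57163271e-03, -3.96003735e+01, -3.31430018e+01, -2.94645670e-04,
        8.30115925e-03,  3.16363810e-05]), 'tool_pos': array([ 0.14599605, -0.55556561,  0.24730647]), 'tcp_rot': array([ 0.55947506,  0.43237121,  0.56034486, -0.43134258]), 'wrist_force': array([-0.02764198,  0.19770628, -0.85181293]), 'ft_torque': array([-0.01542761, -0.01935574,  0.0046306 ]), 'width': 0.08509017776077331}
scene {'fx': 401.07024152641344, 'fy': 401.07024152641344, 'cx': 318.0040021657986, 'cy': 204.36051907299958, 'k1': -0.03354050850187088, 'camera_from_world': array([[-0.06395518,  0.9979317 , -0.00648498,  0.00146175],
       [-0.85153016, -0.05118175,  0.5218015 ,  0.40270142],
       [ 0.52039035,  0.03889406,  0.85304228, -1.00943443],
       [ 0.        ,  0.        ,  0.        ,  1.        ]])}
side {'fx': 436.1991475387785, 'fy': 436.1991475387785, 'cx': 317.54202943363345, 'cy': 206.5313084983817, 'k1': -0.09579736366375205, 'camera_from_world': array([[ 0.96976848, -0.24366649, -0.0132566 , -0.5085587 ],
       [ 0.13405539,  0.48655955,  0.8633012 , -0.19861203],
       [-0.20390745, -0.83897941,  0.50451492, -0.57640355],
       [ 0.        ,  0.        ,  0.        ,  1.        ]])}
wrist {'fx': 320.2769294443724, 'fy': 320.2769294443724, 'cx': 321.6511728571718, 'cy': 203.79197435682804, 'k1': -0.06340021014642858, 'camera_from_world': array([[ 0.25350087, -0.9673336 , -0.00173493, -0.57515926],
       [ 0.92238244,  0.24226051, -0.30086621,  0.03941988],
       [ 0.2914583 ,  0.07466958,  0.95366478, -0.37956236],
       [ 0.        ,  0.        ,  0.        ,  1.        ]])}
```

View pics/scene0.png

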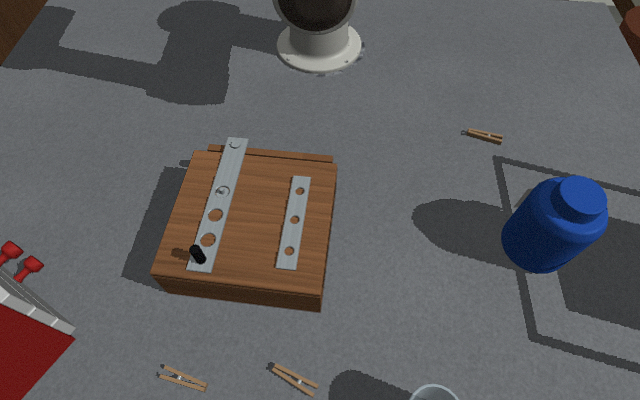

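View pics/side0.png

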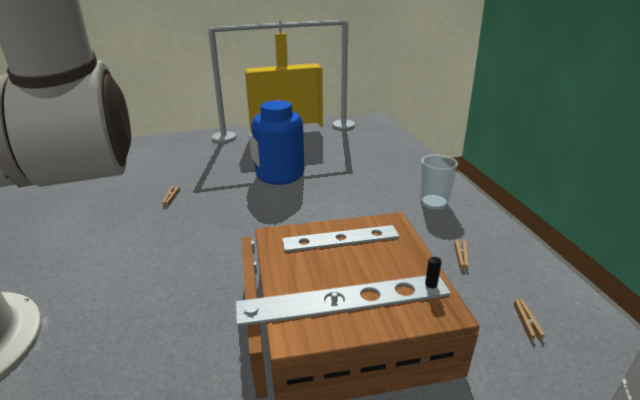

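View pics/wrist0.png

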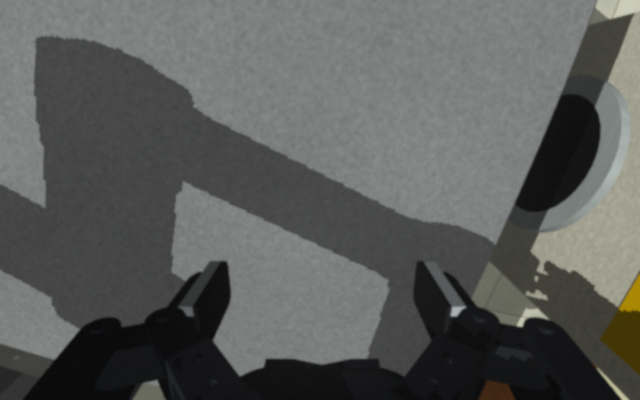

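The scene view shows the stay running from its door pivot at about (236,145) to the black knob at about (197,253), with the pin at about (222,190). The side view shows the knob at (433,272), the pin at (334,297) and the pivot at (251,310). I'll zoom in for finer readings.

```bash
cat > h.py <<'E'
import numpy as np,cv2
from rig import arm
def und(n,uv,ci=None):
    c=ci or arm.camera_info(n)
    K=np.array([[c['fx'],0,c['cx']],[0,c['fy'],c['cy']],[0,0,1]])
    p=cv2.undistortPoints(np.array([[uv]],float),K,np.array([c['k1'],0,0,0,0]))[0,0]
    M=c['camera_from_world'];R=M[:3,:3]
    d=R.T@np.array([p[0],-p[1],-1]);o=-R.T@M[:3,3]
    return o,d/np.linalg.norm(d)
def plane(n,uv,z,ci=None):
    o,d=und(n,uv,ci);return o+d*(z-o[2])/d[2]
def tri(a,b):
    (o1,d1),(o2,d2)=und(*a),und(*b)
    s=np.linalg.lstsq(np.c_[d1,-d2],o2-o1,rcond=None)[0]
    p,q=o1+s[0]*d1,o2+s[1]*d2
    return (p+q)/2,np.linalg.norm(p-q)
def snap(n,f):
    i=cv2.cvtColor(arm.camera(n),cv2.COLOR_RGB2BGR);cv2.imwrite(f"pics/{f}.png",i);return i
def crop(i,x,y,w,h,s,f):
    cv2.imwrite(f"pics/{f}.png",cv2.resize(i[y:y+h,x:x+w],None,fx=s,fy=s,interpolation=cv2.INTER_CUBIC))
E
python3 - <<'E'
from h import *
crop(cv2.imread("pics/scene0.png"),150,125,200,150,4,"scene0c")
crop(cv2.imread("pics/side0.png"),230,230,240,110,3.3333,"side0c")
E
```

```text
(no output)
```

View pics/scene0c.png

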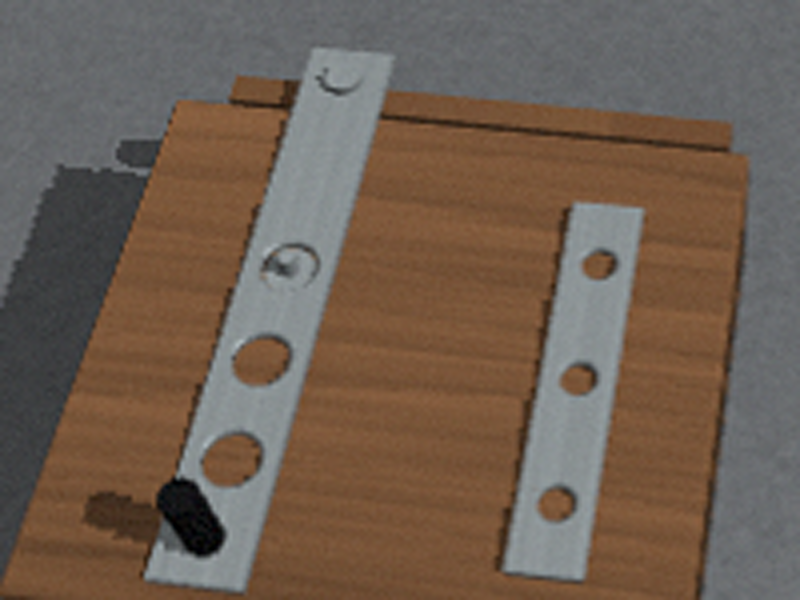

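View pics/side0c.png

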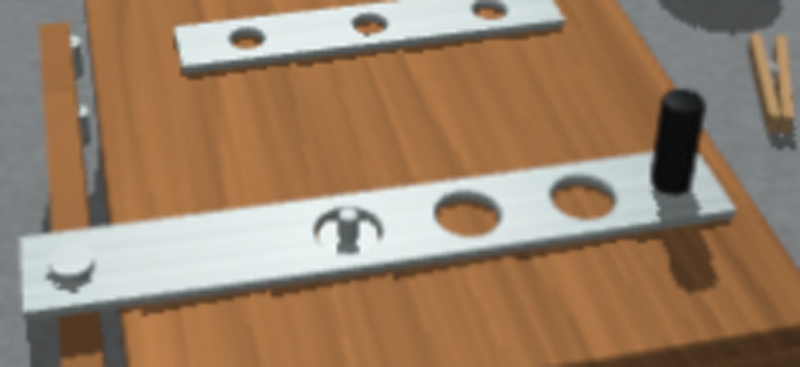

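Run:
```python
from h import *
np.set_printoptions(precision=4,suppress=True)
S=lambda x,y:(x/4+150-.4,y/4+125-.4)
D=lambda x,y:(x/3.3333+230-.35,y/3.3333+230-.35)
print("knobtop",tri(("scene",S(174,490)),("side",D(683,99))))
h1=[S(290,268),S(262,360),S(232,459)];h2=[D(348,230),D(467,213),D(583,196)]
for a,b in zip(h1,h2):print("hole",plane("scene",a,.094),plane("side",b,.094),tri(("scene",a),("side",b)))
print("pintop",tri(("scene",S(281,266)),("side",D(348,215))), plane("side",D(348,215),.102))
print("pivot",plane("scene",S(342,76),.098),plane("side",D(72,262),.098))
for q in [(175,101),(747,156)]:print("corner",plane("scene",S(*q),.09))
for n in("scene","side"):print(und(n,(320,200))[0])
```

```text
knobtop (array([ 0.6363, -0.1382,  0.1356]), np.float64(0.0014778610777504613))
hole [ 0.5132 -0.1281  0.094 ] [ 0.5138 -0.1292  0.094 ] (array([ 0.5136, -0.1284,  0.0937]), np.float64(0.0010278509217272822))
hole [ 0.5577 -0.1311  0.094 ] [ 0.5586 -0.1319  0.094 ] (array([ 0.5582, -0.1314,  0.094 ]), np.float64(0.0011136632194888255))
hole [ 0.6024 -0.134   0.094 ] [ 0.6036 -0.1345  0.094 ] (array([ 0.603 , -0.1343,  0.0942]), np.float64(0.0012788800775209112))
pintop (array([ 0.5151, -0.1294,  0.1002]), np.float64(0.0028271285873882287)) [ 0.5135 -0.13    0.102 ]
pivot [ 0.4127 -0.123   0.098 ] [ 0.4144 -0.1246  0.098 ]
corner [ 0.4247 -0.1986  0.09  ]
corner [0.4408 0.0595 0.09  ]
[0.8683 0.0584 0.651 ]
[ 0.4023 -0.5109  0.4555]
```

```bash
cat >> h.py <<'E'
from scipy.spatial.transform import Rotation as Ro
np.set_printoptions(precision=4,suppress=True)
yaw=-.065;ex=np.array([np.cos(yaw),np.sin(yaw),0]);ey=np.array([-np.sin(yaw),np.cos(yaw),0]);pin=np.array([.5136,-.129,.102])
def R():
    o=arm.get_obs();q=o['tcp_rot'];return Ro.from_quat(np.r_[q[1:],q[0]]).as_matrix(),o
def plan(t):
    r,o=R();d=np.array(t)-o['tool_pos']
    print("t",o['t'],"pos",o['tool_pos'],"w",o['width'],"F",o['wrist_force']);print("tool axes\n",r.T)
    a=r[:,2];
    for s in(1,-1):
        b=s*ey;sp=np.arctan2(np.dot(np.cross(a,b),r[:,0]),a@b);print("spin",sp/(np.pi/2),np.degrees(sp))
    print("dp units (current axes)",r.T@d/.3)
E
python3 - <<'E'
from h import *
plan([.637,-.1372,.119])
E
```

```text
t 0.15 pos [ 0.146  -0.5557  0.2475] w 0.08542066751445432 F [ 0.0378 -1.4436 -0.0857]
tool axes
 [[-0.0001  0.0015 -1.    ]
 [ 0.9672  0.254   0.0003]
 [ 0.254  -0.9672 -0.0015]]
spin -1.79511838521204 -161.56065466908362
spin 0.20488161478795985 18.43934533091639
dp units (current axes) [ 0.4305  1.9371 -0.9328]
```

Call:
{"api": "jog_arm", "payload": {"steps": [{"spin":0.1025,"dp":[0,0,0]},{"spin":0.1025,"dp":[0,0,0]},{"dp":[0,0.14,-0.136],"spin":0},{"dp":[0,0.14,-0.136],"spin":0},{"dp":[0,0.14,-0.136],"spin":0},{"dp":[0,0.14,-0.136],"spin":0},{"dp":[0,0.14,-0.136],"spin":0},{"dp":[0,0.14,-0.136],"spin":0},{"dp":[0,0.14,-0.136],"spin":0},{"dp":[0,0.14,-0.136],"spin":0},{"dp":[0,0.14,-0.136],"spin":0},{"dp":[0,0.14,-0.136],"spin":0}], "hand": 0}}

```text
t: 1.65
tool_pos: [0.5929, -0.1748, 0.248]
tcp_rot: [-0.483, -0.516, -0.484, 0.516]
wrist_force: [-0.3, -1.3, 0.3]
width: 0.0856
```

Run:
```python
from h import *
plan([.637,-.1372,.119])
snap("wrist","w1")
```

```text
t 1.65 pos [ 0.5929 -0.1748  0.248 ] w 0.08555786679050567 F [-0.2684 -1.2708  0.2733]
tool axes
 [[-0.0003 -0.     -1.    ]
 [ 0.9979 -0.0651 -0.0003]
 [-0.0651 -0.9979  0.0001]]
spin 1.999910335282212 179.9919301753991
spin -8.966471778794521e-05 -0.00806982460091507
dp units (current axes) [ 0.4301  0.1387 -0.1348]
```

View pics/w1.png

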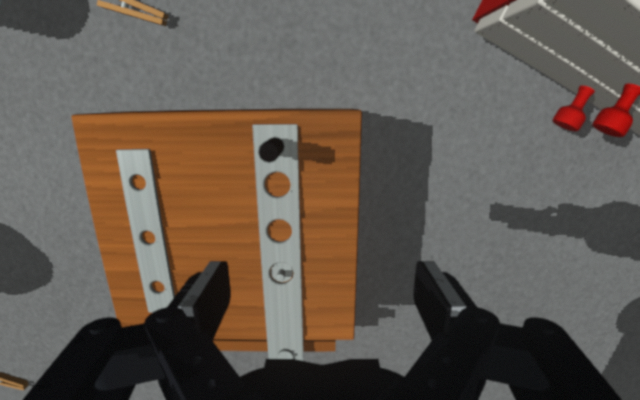

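The wrist view shows the knob at about (271,149), the stay's holes at (277,184) and (279,230), and the pin hole at (281,272). I'll cross-check these against the earlier positions.

Run:
```python
from h import *
crop(cv2.imread("pics/w1.png"),230,110,100,190,4,"w1c") if 0 else crop(cv2.imread("pics/w1.png"),235,120,130,95,6,"w1c")
for q in[(277,184),(279,230),(281,272)]:print(plane("wrist",q,.094))
print(plane("wrist",(267,150),.134))
```

```text
[ 0.6067 -0.1306  0.094 ]
[ 0.5623 -0.1279  0.094 ]
[ 0.5179 -0.1253  0.094 ]
[ 0.6426 -0.1322  0.134 ]
```

View pics/w1c.png

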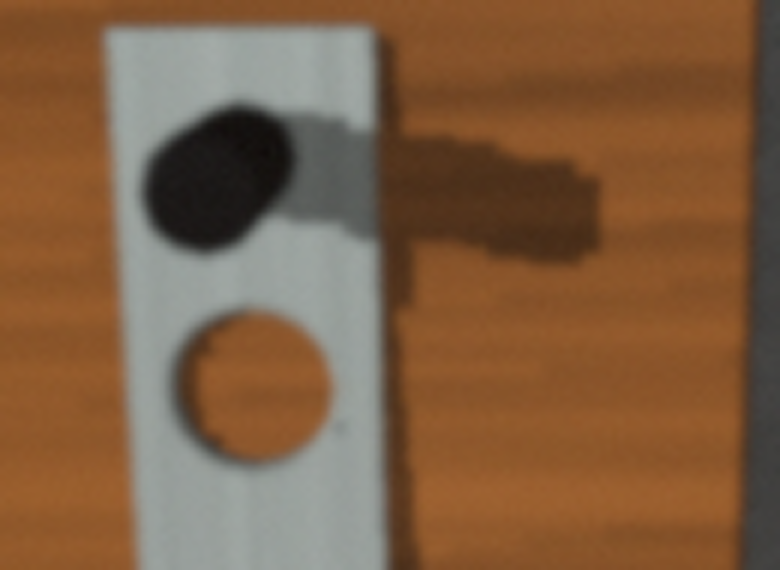

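Call:
{"api": "jog_arm", "payload": {"steps": [{"dp":[0,0.072,-0.07],"spin":0},{"dp":[0,0.072,-0.07],"spin":0},{"dp":[0.1,0,0],"spin":0},{"dp":[0.1,0,0],"spin":0},{"dp":[0,0,0],"spin":0}]}}

```text
t: 2.33
tool_pos: [0.6355, -0.1364, 0.1847]
tcp_rot: [-0.481, -0.515, -0.486, 0.517]
wrist_force: [-0.4, 0.2, 0.3]
width: 0.0857
```

Run:
```python
from h import *
plan([.6385,-.1355,.119])
snap("wrist","w2");crop(snap("side","s2"),330,180,200,150,4,"s2c")
```

```text
t 2.325 pos [ 0.6355 -0.1364  0.1847] w 0.08567497014675522 F [-0.3792  0.1637  0.2743]
tool axes
 [[-0.0066  0.0028 -1.    ]
 [ 0.9979 -0.065  -0.0068]
 [-0.0651 -0.9979 -0.0024]]
spin 1.9999387426156439 179.99448683540797
spin -6.125738435604458e-05 -0.005513164592044011
dp units (current axes) [ 0.219   0.0113 -0.0031]
```

View pics/w2.png

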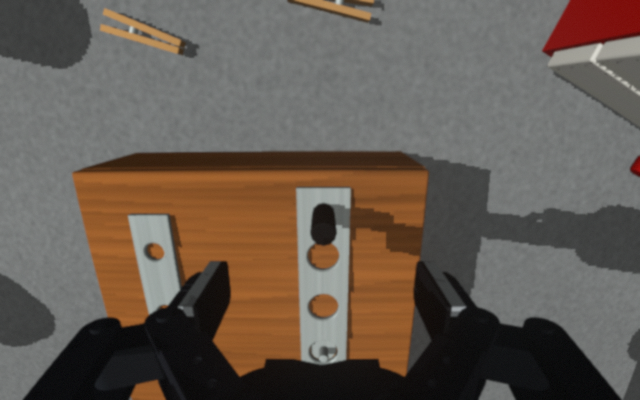

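View pics/s2c.png

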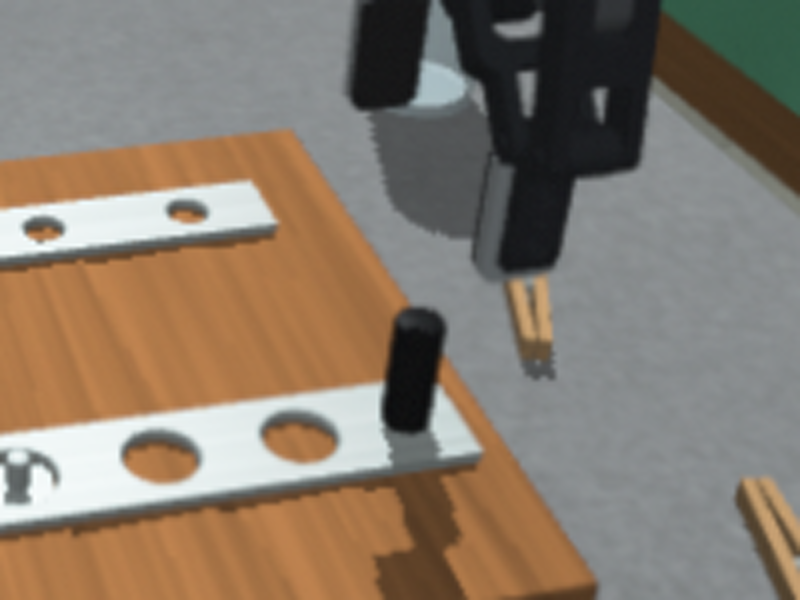

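The knob at (322,215) is centred between the jaws at (230,270) and (415,270). I'll go down and close on it.

Call:
{"api": "jog_arm", "payload": {"steps": [{"dp":[0.07,0.005,-0.002],"spin":0},{"dp":[0.07,0.005,0],"spin":0},{"dp":[0.07,0,0],"spin":0},{"dp":[0,0,0],"spin":0}], "hand": 0}}

```text
t: 2.92
tool_pos: [0.6387, -0.1361, 0.1218]
tcp_rot: [-0.481, -0.515, -0.485, 0.517]
wrist_force: [0.3, -0.4, 0.0]
width: 0.0854
```

Call:
{"api": "jog_arm", "payload": {"steps": [{"dp":[0,0,0],"spin":0},{"dp":[0,0,0],"spin":0},{"dp":[0,0,0],"spin":0},{"dp":[0,0,0],"spin":0},{"dp":[0,0,0],"spin":0},{"dp":[0,0,0],"spin":0}], "hand": 1, "grip_force": 40}}

```text
t: 3.68
tool_pos: [0.641, -0.137, 0.126]
tcp_rot: [0.484, 0.516, 0.483, -0.516]
wrist_force: [-1.0, 0.5, 3.8]
width: 0.0146
```

Run:
```python
from h import *
plan([.6385,-.1355,.119])
crop(snap("side","s3"),230,180,240,150,3.33,"s3c")
```

```text
t 3.675 pos [ 0.641 -0.137  0.126] w 0.014554354093704754 F [-0.9626  0.5418  3.8252]
tool axes
 [[ 0.001  -0.0004 -1.    ]
 [ 0.9979 -0.0651  0.001 ]
 [-0.0651 -0.9979  0.0003]]
spin 1.9998824356460938 179.98941920814843
spin -0.00011756435390616153 -0.010580791851554538
dp units (current axes) [ 0.0233 -0.0085 -0.0045]
```

View pics/s3c.png

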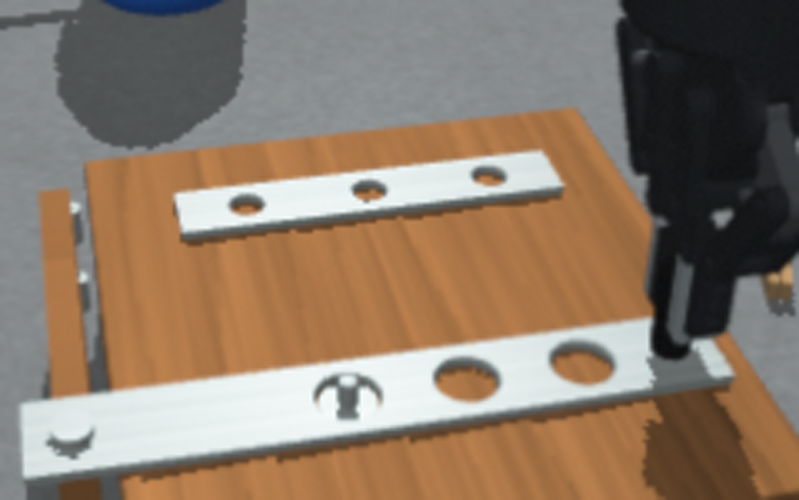

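The gripper reads 14.6 mm, so it has the knob. Next is the lift, with a slight backward arc.

Call:
{"api": "jog_arm", "payload": {"steps": [{"dp":[-0.025,-0.003,0],"spin":0},{"dp":[-0.025,-0.005,0],"spin":0},{"dp":[-0.025,-0.006,0],"spin":0},{"dp":[-0.025,-0.008,0],"spin":0},{"dp":[-0.025,-0.008,0],"spin":0},{"dp":[0,0,0],"spin":0},{"dp":[0,0,0],"spin":0}]}}

```text
t: 4.6
tool_pos: [0.6315, -0.1362, 0.1627]
tcp_rot: [0.483, 0.516, 0.483, -0.516]
wrist_force: [-0.4, -0.6, -2.2]
width: 0.0145
```

Run:
```python
from h import *
plan([.6385,-.1355,.119])
crop(snap("side","s4"),230,180,240,150,3.33,"s4c")
```

```text
t 4.6 pos [ 0.6315 -0.1362  0.1627] w 0.01445259134960217 F [-0.4288 -0.612  -2.2368]
tool axes
 [[-0.0001  0.0001 -1.    ]
 [ 0.9979 -0.0652 -0.0001]
 [-0.0652 -0.9979 -0.0001]]
spin 1.999826816648003 179.98441349832027
spin -0.0001731833519969515 -0.015586501679725636
dp units (current axes) [ 0.1457  0.023  -0.0039]
```

View pics/s4c.png

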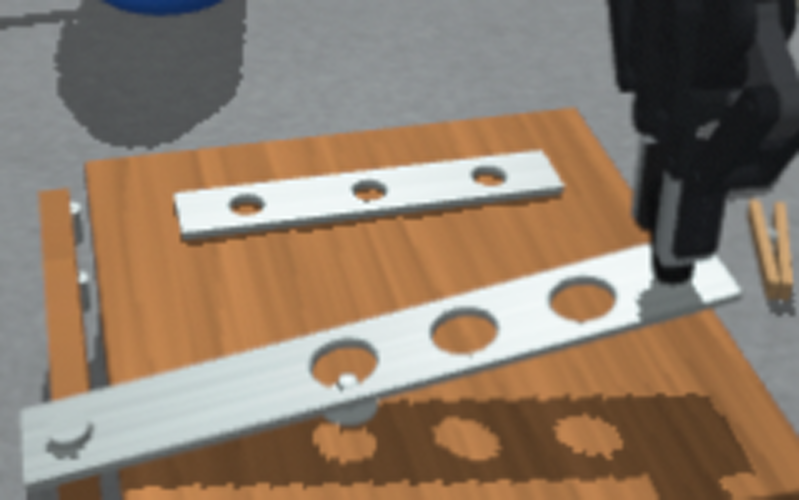

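Call:
{"api": "jog_arm", "payload": {"steps": [{"dp":[-0.012,-0.002,0],"spin":0},{"dp":[0,-0.015,0.001],"spin":0},{"dp":[0,-0.03,0.002],"spin":0},{"dp":[0,-0.03,0.002],"spin":0},{"dp":[0,-0.03,0.002],"spin":0},{"dp":[0,-0.03,0.002],"spin":0},{"dp":[0,-0.015,0.002],"spin":0},{"dp":[0,0,0],"spin":0},{"dp":[0,0,0],"spin":0}]}}

```text
t: 5.78
tool_pos: [0.586, -0.1368, 0.1664]
tcp_rot: [-0.484, -0.516, -0.483, 0.516]
wrist_force: [-0.7, -0.2, -2.2]
width: 0.0144
```

Run:
```python
from h import *
plan([.6385,-.1355,.119])
crop(snap("side","s5"),230,180,240,150,3.33,"s5c")
crop(snap("scene","c5"),150,125,200,150,4,"c5c")
```

```text
t 5.775 pos [ 0.586  -0.1368  0.1664] w 0.014377831311392654 F [-0.65   -0.2168 -2.194 ]
tool axes
 [[ 0.     -0.0003 -1.    ]
 [ 0.9979 -0.065   0.0001]
 [-0.065  -0.9979  0.0003]]
spin 1.9999414847959873 179.99473363163887
spin -5.851520401275127e-05 -0.005266368361147615
dp units (current axes) [ 0.1582  0.1744 -0.0156]
```

View pics/s5c.png

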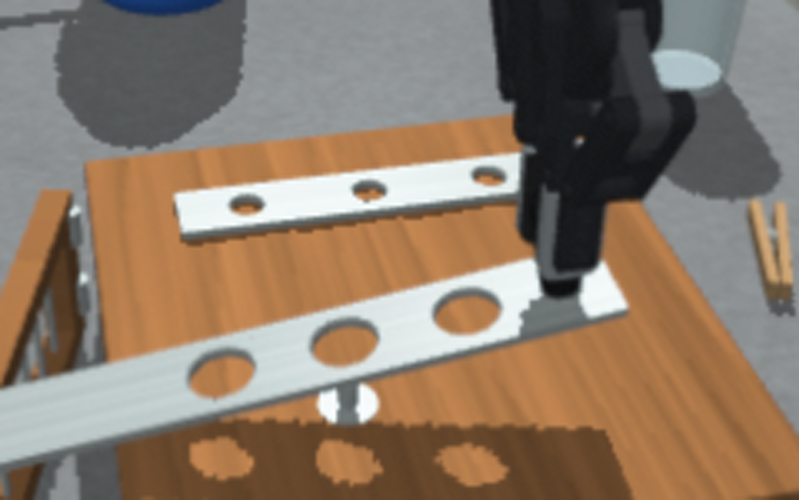

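View pics/c5c.png

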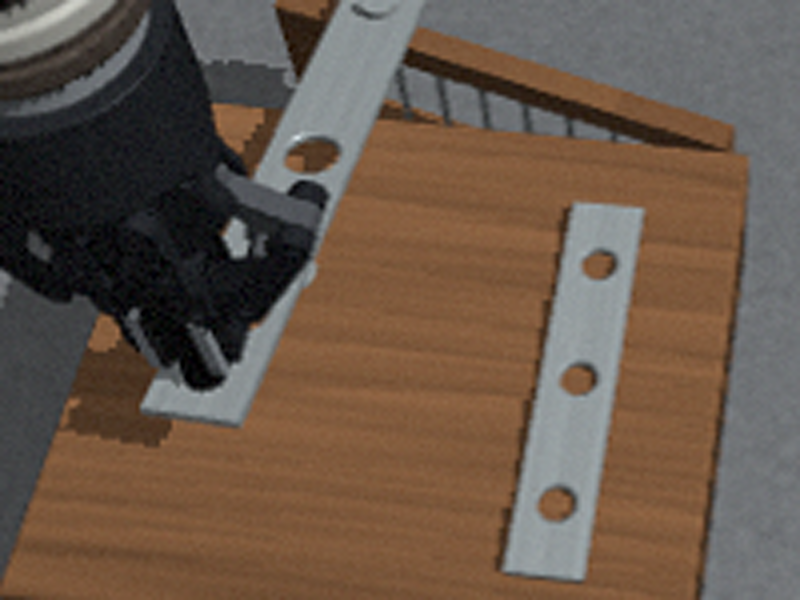

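Run:
```python
from h import *
D=lambda x,y:(x/3.33+230-.35,y/3.33+180-.35)
p=plane("side",D(346,342),.119)-np.r_[pin[:2],0];print("hole2 rel pin box",p@ex*1e3,p@ey*1e3)
p=plane("side",D(222,373),.111)-np.r_[pin[:2],0];print("hole1 rel pin box",p@ex*1e3,p@ey*1e3)
```

```text
hole2 rel pin box -0.3557143434264063 0.6543776431357103
hole1 rel pin box -44.86205835615694 1.9935654642890956
```

Call:
{"api": "jog_arm", "payload": {"steps": [{"dp":[0.02,0.006,0],"spin":0},{"dp":[0.025,0.006,0],"spin":0},{"dp":[0.025,0.005,0],"spin":0},{"dp":[0.025,0.005,0],"spin":0},{"dp":[0.02,0.003,0],"spin":0},{"dp":[0.01,0.002,0],"spin":0},{"dp":[0,0,0],"spin":0},{"dp":[0,0,0],"spin":0}]}}

```text
t: 6.88
tool_pos: [0.5941, -0.1372, 0.1292]
tcp_rot: [0.484, 0.516, 0.483, -0.516]
wrist_force: [-0.3, 0.4, 0.5]
width: 0.0146
```

Run:
```python
from h import *
plan([.5957,-.1374,.126])
crop(snap("side","s6"),230,180,240,150,3.33,"s6c")
```

```text
t 6.875 pos [ 0.5941 -0.1372  0.1292] w 0.014623177730301739 F [-0.3064  0.3744  0.511 ]
tool axes
 [[ 0.0004 -0.0001 -1.    ]
 [ 0.9979 -0.0653  0.0004]
 [-0.0653 -0.9979  0.    ]]
spin 1.9997905152732696 179.98114637459426
spin -0.0002094847267306031 -0.018853625405754276
dp units (current axes) [0.0105 0.0054 0.0004]
```

View pics/s6c.png

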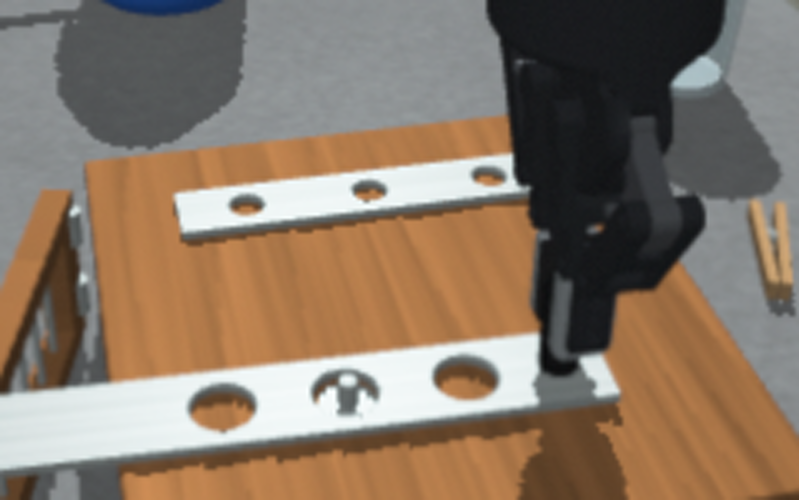

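The pin at (347,385) is inside the middle hole, and the stay is about 3 mm above the box. I'll lower it the rest of the way.

Call:
{"api": "jog_arm", "payload": {"steps": [{"dp":[0.005,0.002,0],"spin":0},{"dp":[0.004,0.001,0],"spin":0},{"dp":[0,0,0],"spin":0},{"dp":[0,0,0],"spin":0}]}}

```text
t: 7.42
tool_pos: [0.5949, -0.1373, 0.1263]
tcp_rot: [-0.484, -0.516, -0.483, 0.516]
wrist_force: [1.3, -0.1, 0.3]
width: 0.0144
```

Call:
{"api": "jog_arm", "payload": {"steps": [{"dp":[0.004,0,0],"spin":0},{"dp":[0,0,0],"spin":0},{"dp":[0,0,0],"spin":0}]}}

```text
t: 7.8
tool_pos: [0.595, -0.1373, 0.1262]
tcp_rot: [-0.484, -0.516, -0.483, 0.516]
wrist_force: [-2.7, 0.4, 8.1]
width: 0.0147
```

The force rose to 8 N with no further travel, so the stay is flat. Now I'll release.

Call:
{"api": "jog_arm", "payload": {"steps": [{"dp":[0,0,0],"spin":0},{"dp":[0,0,0],"spin":0},{"dp":[0,0,0],"spin":0},{"dp":[0,0,0],"spin":0},{"dp":[0,0,0],"spin":0},{"dp":[0,0,0],"spin":0}], "hand": 0}}

```text
t: 8.55
tool_pos: [0.5949, -0.1372, 0.125]
tcp_rot: [-0.483, -0.516, -0.483, 0.516]
wrist_force: [-0.7, -0.3, -0.1]
width: 0.0853
```

Call:
{"api": "jog_arm", "payload": {"steps": [{"dp":[-0.06,0,0],"spin":0},{"dp":[-0.1,0,0],"spin":0},{"dp":[-0.15,0,0],"spin":0},{"dp":[-0.15,0,0],"spin":0},{"dp":[0,0.1,0.17],"spin":0},{"dp":[0,0.1,0.17],"spin":0},{"dp":[0,0,0.1],"spin":0},{"dp":[0,0,0],"spin":0}]}}

```text
t: 9.55
tool_pos: [0.6459, -0.2752, 0.2639]
tcp_rot: [-0.483, -0.517, -0.482, 0.517]
wrist_force: [0.2, 1.3, 0.2]
width: 0.0853
```

Run:
```python
from h import *
plan([.5957,-.1374,.126])
crop(snap("side","s7"),200,180,240,180,3.33,"s7c")
crop(snap("scene","c7"),130,75,240,180,3.33,"c7c")
```

```text
t 9.55 pos [ 0.6459 -0.2752  0.2639] w 0.08530713481147702 F [0.2047 1.2668 0.1605]
tool axes
 [[ 0.0007 -0.0008 -1.    ]
 [ 0.9977 -0.0682  0.0007]
 [-0.0682 -0.9977  0.0008]]
spin 1.997937822181521 179.8144039963369
spin -0.0020621778184791474 -0.18559600366312326
dp units (current axes) [ 0.4591 -0.1986 -0.4474]
```

View pics/s7c.png

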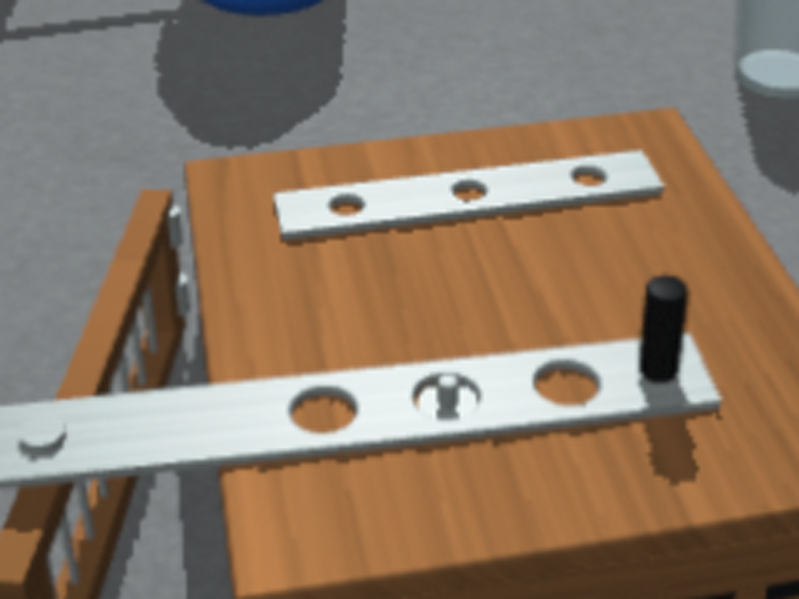

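View pics/c7c.png

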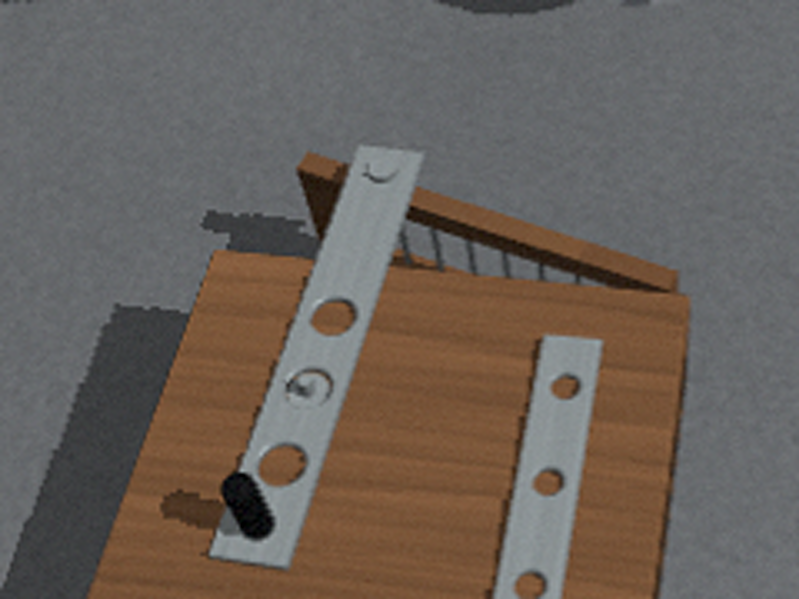

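The stay now lies flat with the pin inside its middle hole: side crop (447,395), scene crop (308,387). The door is partly open, the knob stands upright and the gripper is clear.

Run:
```python
from h import *
D=lambda x,y:(x/3.33+200-.35,y/3.33+180-.35)
P=[plane("side",D(*q),.094) for q in[(323,409),(447,396),(567,382)]];print(np.array(P))
pv=plane("side",D(43,436),.098)-pin;print("pivot box",pv@ex,pv@ey,"door",np.arcsin((-pv@ex-.1)/.17))
arm.finish_job()
```

```text
[[ 0.4687 -0.1241  0.094 ]
 [ 0.5137 -0.129   0.094 ]
 [ 0.5583 -0.1333  0.094 ]]
pivot box -0.14426369509053727 0.0022344368193458757 door 0.26341024479330555
the job is handed in; nothing more can be done
```

The vent door is now held open at about 0.26 rad, with the stay's middle hole over the pin and the stay lying flat. I gripped the knob across the strip and raised it about 40 mm to clear the pin. Then I pushed the stay about 45 mm towards the door, lowered it, let go and backed the arm away.

**Last checks:**
- **Fit:** the final side picture puts the middle hole's centre within about 1 mm of the pin. All three holes measure where they should for a flat stay.
- **Lying flat:** when I lowered it, the force rose to 8 N with no further travel, which fits the stay resting on the box.
- **Clear of the scene:** the gripper is well away from everything and the spare strip was not moved. I handed in at about 10 s of the 32 s allowed.

**Disagreements:** the first wrist-camera positions were about 4 mm off from the other two cameras. I aimed between the two, and the next wrist picture showed the knob centred between the jaws. The gripper also settled about 5 mm higher on the knob than planned, but the grip held throughout.

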